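# Seat the condiment tray on its turntable pins

## Robot

A 6-joint arm with a two-finger parallel gripper is mounted at the origin on a cart in front of the work surface, level with it; the furniture and walls round the work are solid. World frame = base frame: x ahead of the robot, y to its left, z up, the work surface at z = 0. Lengths are in m, angles in rad, forces in N, time in s.
With the tool pointing down it reaches from about 0.35 to 0.875 m from the base axis. Payload 4.2 kg.
Tool frame: the origin (TCP) lies midway between the tips of the shut fingers; the grasp point (between the pads) lies 19 mm behind it; z points along the fingers, y is the line along which they close (so a half turn about z gives the same grasp; the last joint's range is limited). The gripper opens to 85 mm and grips with 20 to 120 N. Pads are 22 mm wide; open, the fingers measure 114 mm over their backs; the gripper's body (76 mm by 85 mm) begins 54 mm behind the grasp point. The pads swing forward as they close: fully open they stand 13 mm farther back than shut.
Start: joints at [1.557, 0.385, 0.008, 0, -1.194, -0.259], TCP at [0.168, 0.602, 0.231] pointing down, gripper open.
Joint ranges: [-3.14, 3.14], [-1.21, 2.06], [-1.07, 1.41], [-3.16, 2.05], [-2.99, -0.16], [-3.1, 3.1]. Speed limits (rad/s): [2.79, 2.79, 3.14, 3.14, 3.14, 3.14].

## Interface

Orientations are given as [roll, pitch, yaw] about the fixed x, y, z axes, in that order (R = Rz(yaw) Ry(pitch) Rx(roll)).
In Python, from workcell import env, fingers, inverse_kinematics, monitor, viewer, job gives the robot as it stands. Calls block until the motion is done:
- env.goto(position, orientation): joint-space move of the TCP to a pose.
- env.line_to(position, frame=None, speed=0.15, force_limit=None): straight line of the TCP; frame=None keeps the orientation; speed is the mean speed in m/s. With force_limit (N) it stops when the force on the tool has changed by that much, and returns True; else False.
- env.movej(angles): joint-space move.
- fingers.open_gripper() and fingers.grab(): open the fingers fully, or close them until they stop; the grip force is fixed at half the most.
- env.pause(seconds).
- inverse_kinematics(position, orientation): joint angles nearest the present ones, or None.
- monitor.get_state(): the state.
- viewer.get_image(name): name is "scene" or "top"; returns (picture, depth): 480x640x3 uint8, red, green, blue; 480x640 float32, m along the optical axis (not along the pixel's ray), 0 where there is no reading.
- viewer.get_calibration(name): a dict with "fovy" (degrees; the focal length in pixels is half the picture's height over the tangent of half this angle, whatever the lens; pixels are square), "cx", "cy" (the principal point, pixels), "distortion" ([k1, k2, p1, p2, k3] as OpenCV has them; the pictures are not rectified), "pose" (4x4, takes a point from camera to world coordinates). Camera axes: x right, y down, z forward; pixel columns grow to the right and rows downward; lengths in m; the calibration is good to about 2 mm. A picture is of the moment at which its call begins. get_calibration takes no time and is no camera call.
A pose or a line that the arm cannot do raises env.IKError and nothing moves.
- job.hand_in(): hands the job in; it is judged then, once.
Trained networks look in the newest picture that a camera, given by its name, has taken for a name from the list of things; names that differ only in an ending like _2 or _b are one class to them, and where a whole thing is asked for, a point or a joint stands for the part that bears it (a point fixed in the world has none). Each returns a list of dicts, best first, with "score" (0 to 1); they miss things now and then, are a little off and sometimes report something else, mostly with a low value. They report only what shows in the picture. A call takes as long as a camera call.
- viewer.look_for(camera, name): "centre" ([column, row] in pixels, amid what is visible of it).
The state is a dict: "clock": time; "q": joint angles; "qd": joint speeds; "joint_efforts": joint torques, N m; "tcp_pos": TCP position; "orientation": TCP orientation; "force": force on the tool from outside, world axes, zero at the start; "moment": the same for the moment, N m; "grip_width": finger opening in m; "grasp_force": force on a finger pad.
Only numpy, scipy, OpenCV 4.12 (cv2) and the standard library are available. Lean on these libraries where they do the work, as an engineer would, in place of code of your own. Each camera call takes 0.05 s, during which the arm holds its last target. There are 200 camera calls.

## Task

Put the square wooden tray back on its turntable: pick it up by its handle, thread it over the centre spindle, and gently turn it until its three small holes find the three drive pins and it sits fully down, flat on the metal hub; then let go. Neither press hard nor drop it, because the pins bend easily, and leave the tins, the jar and the mug around it where they are.

Things in the scene. Friction and masses are not known exactly. Their poses are not given: they have to be found in the camera images.
- tray: Loose square tray of light wood, about 0.4 kg, 124 x 124 mm, floor 12 mm thick, rails up to 34 mm above its underside. Origin: centre of the underside; z up. Through holes: one of 16.6 mm at the origin, and three of 10.4 mm centred 38 mm from it in the tray's directions 90, 210 and 330 degrees (from its x axis towards its y axis).
- tray_grip (a point): Centre of the tray's straight handle bar, 62 mm above the tray's underside, straight above its origin; axes as the tray's. The bar is 92 mm long (along x), 12 mm wide (along y), 14 mm high, on two upright 11 mm posts at x = -36 and +36 mm. Between them the bar is clear all round; its underside is 43 mm above the tray's floor.
- turntable: Fixed low round foot of the turntable, darker wood, 118 mm across, origin at the centre of its underside on the worktop. On it a flat metal hub, 98 mm across, carries three drive pins: 8 mm thick, 12 mm high, tops tapered over 1 mm, 38 mm from the axis, nominally in this body's directions 90, 210 and 330 degrees.
- hub_face (a point): Centre of the hub's upper face, 18 mm above the worktop; the tray's underside lies here when home. Axes as the fixed foot's: the hub itself, with its pins, is turned anticlockwise (from above) from nominal by an UNMEASURED 0.15 to 1.15 rad, to be found by feel or by looking. It is stiff (holds 0.6 N m); pins bend above 50 N. The tray fits any of the three ways round, within about 0.03 rad.
- spindle_top (a point): Tip of the hub's centre spindle, 26 mm above the hub's face. The spindle is 15 mm thick, tapering to 5 mm over its top 8 mm. A tray threaded on it at a wrong angle rests on the pin tops, its underside 12 mm above the hub's face. Overhead, a wall shelf hangs 0.46 m above the worktop, its front edge at world x = 0.60 m: keep the arm low there.
- tin_tuna_mid (a point): Bystander to leave alone: flat round food tin, 86 mm across, 40 mm high; point at its centre, half-way up.
- sardines_mid (a point): Bystander to leave alone: flat oblong food tin, 105 x 63 x 23 mm; point at its centre, half-way up.
- honey_jar_mid (a point): Bystander to leave alone: squat jar with a metal lid, 70 mm across, 90 mm high; point at its centre, half-way up.
- mug_mid (a point): Bystander to leave alone: white mug with a handle, 83 mm across, 86 mm high; point at its centre, half-way up.

How it is judged:
By the outcome, as a careful person would: the job done as asked, in the order asked, and still so for the second after the job is handed in, with the robot touching nothing.
It also fails if it takes over 72 s, if anything falls off the work surface, if the arm or the gripper's body presses on something with over 40 N, if the wrist force passes 120 N, or if a joint passes its speed limit or range.

## Working session

There is one attempt and no reset: what is moved stays moved. The work goes in short steps, each a Python script; the robot and the scene stay as the last script left them, time stands still between calls to the robot, and variables do not carry over. Pictures are saved under pics/ and viewed, at most 10 in all, crops included, and the job is handed in when it is done.

```bash
mkdir -p pics; ls
cat > h.py <<'E'
import numpy as np, cv2
from workcell import env, fingers, inverse_kinematics, monitor, viewer, job
def cal(n):
    c=viewer.get_calibration(n); f=240/np.tan(np.radians(c["fovy"])/2)
    return np.array([[f,0,c["cx"]],[0,f,c["cy"]],[0,0,1]]),np.array(c["distortion"],float),np.array(c["pose"])
def ray(n,px):
    K,D,T=cal(n); u=cv2.undistortPoints(np.array(px,float).reshape(-1,1,2),K,D).reshape(-1,2)
    return np.c_[u,np.ones(len(u))]@T[:3,:3].T, T[:3,3]
def at_z(n,px,z):
    d,o=ray(n,px); return o+d*((z-o[2])/d[:,2])[:,None]
def at_depth(n,px,dep):
    d,o=ray(n,px); return o+d*np.asarray(dep)[:,None]
def proj(n,P):
    K,D,T=cal(n); Ti=np.linalg.inv(T); r,_=cv2.Rodrigues(Ti[:3,:3])
    return cv2.projectPoints(np.array(P,float).reshape(-1,3),r,Ti[:3,3],K,D)[0].reshape(-1,2)
def save(n,name):
    im,d=viewer.get_image(n); cv2.imwrite(f"pics/{name}.png",im[:,:,::-1]); np.save(f"pics/{name}.npy",d); return im,d
E
python3 - <<'E'
from h import *
np.set_printoptions(precision=3,suppress=True)
for n in("scene","top"):
    im,d=save(n,n+"0"); print(n,cal(n)[2])
    for t in("tray","tray_grip","turntable","hub_face","spindle_top","tin_tuna_mid","sardines_mid","honey_jar_mid","mug_mid"):
        for r in viewer.look_for(n,t)[:2]:
            c=r["centre"]; dd=d[int(c[1]),int(c[0])]; print(t,np.array(c),round(r["score"],2),at_depth(n,[c],[dd])[0])
print(monitor.get_state())
a,b=cv2.imread("pics/scene0.png"),cv2.imread("pics/top0.png")
E
```

```text
pics
scene [[ 0.885 -0.315  0.342  0.307]
 [-0.465 -0.582  0.667 -0.717]
 [-0.011 -0.75  -0.662  0.704]
 [ 0.     0.     0.     1.   ]]
tray [220.8 191.1] 0.75 [0.52  0.242 0.012]
tray_grip [224.5 194.3] 0.97 [0.524 0.228 0.01 ]
turntable [298.1 336.7] 0.88 [ 0.499 -0.242  0.017]
turntable [404.1 385.6] 0.33 [ 0.576 -0.441  0.088]
hub_face [299.6 336.5] 0.97 [ 0.501 -0.243  0.017]
hub_face [404.7 386.5] 0.56 [ 0.575 -0.442  0.089]
spindle_top [300.2 336. ] 0.55 [ 0.502 -0.243  0.017]
tin_tuna_mid [300.1 233.2] 0.61 [ 0.612 -0.017  0.036]
tin_tuna_mid [403.6 387.8] 0.4 [ 0.573 -0.443  0.089]
sardines_mid [248.2 255.3] 0.83 [ 0.496 -0.009  0.018]
honey_jar_mid [404.4 385.5] 0.94 [ 0.576 -0.441  0.089]
honey_jar_mid [311.6 173.4] 0.16 [0.707 0.115 0.079]
mug_mid [314.  175.7] 0.71 [0.711 0.112 0.073]
top [[ 0.007 -0.998  0.07   0.543]
 [-1.    -0.008 -0.013 -0.058]
 [ 0.013 -0.07  -0.997  1.37 ]
 [ 0.     0.     0.     1.   ]]
tray [395.3 297.1] 0.51 [ 0.506 -0.224  0.046]
tray [482.2 263.6] 0.48 [ 0.583 -0.411  0.089]
tray_grip [200.1 287.8] 0.62 [ 0.524  0.23  -0.   ]
tray_grip [480.9
[... 207 characters left out ...]
5 298.4] 0.71 [ 0.502 -0.22   0.021]
tin_tuna_mid [295.9 255. ] 0.82 [0.601 0.005 0.033]
tin_tuna_mid [395.5 297.7] 0.52 [ 0.505 -0.224  0.046]
sardines_mid [297.9 302.7] 0.63 [ 0.491 -0.001  0.02 ]
honey_jar_mid [479.6 259.8] 0.86 [ 0.591 -0.405  0.091]
{'clock': 1.0, 'q': array([ 1.557,  0.385,  0.008, -0.   , -1.194, -0.259]), 'qd': array([ 0.001,  0.   , -0.   , -0.001, -0.001,  0.001]), 'joint_efforts': array([ -0.   , -39.209,  18.863,   4.191,  -0.   ,   0.   ]), 'tcp_pos': array([0.168, 0.602, 0.231]), 'orientation': array([-3.142,  0.   , -0.273]), 'force': array([0.013, 0.432, 0.349]), 'moment': array([-0.013,  0.02 , -0.004]), 'grasp_force': 0.0, 'grip_width': 0.08563256315926623}
```

View pics/scene0.png

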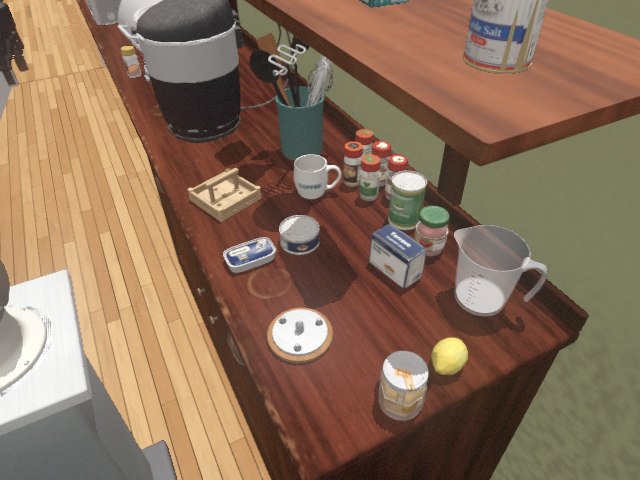

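View pics/top0.png

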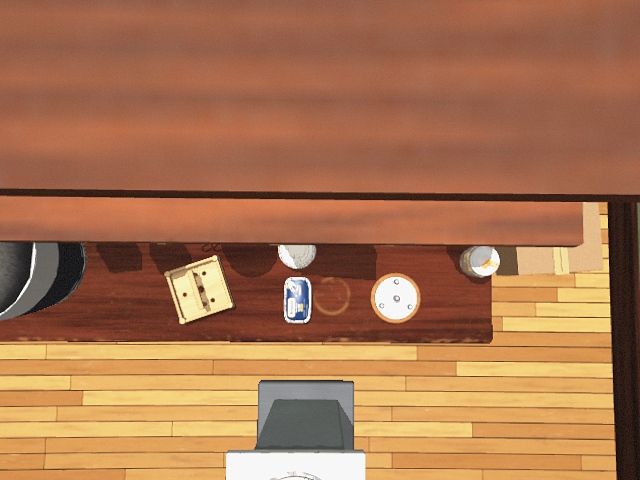

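Run:
```python
import cv2,numpy as np
s=cv2.imread("pics/scene0.png"); t=cv2.imread("pics/top0.png")
a=cv2.resize(s[300:375,250:350],(800,600),interpolation=cv2.INTER_CUBIC)[:, :]
def c(im,x,y,w=80,h=60): return cv2.resize(im[y-h//2:y+h//2,x-w//2:x+w//2],(400,300),interpolation=cv2.INTER_CUBIC)
cv2.imwrite("pics/crops0.png",np.vstack([np.hstack([c(s,299,337),c(s,221,191,120,90)]),np.hstack([c(t,394,298),c(t,200,290)])]))
```

```text
(no output)
```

View pics/crops0.png

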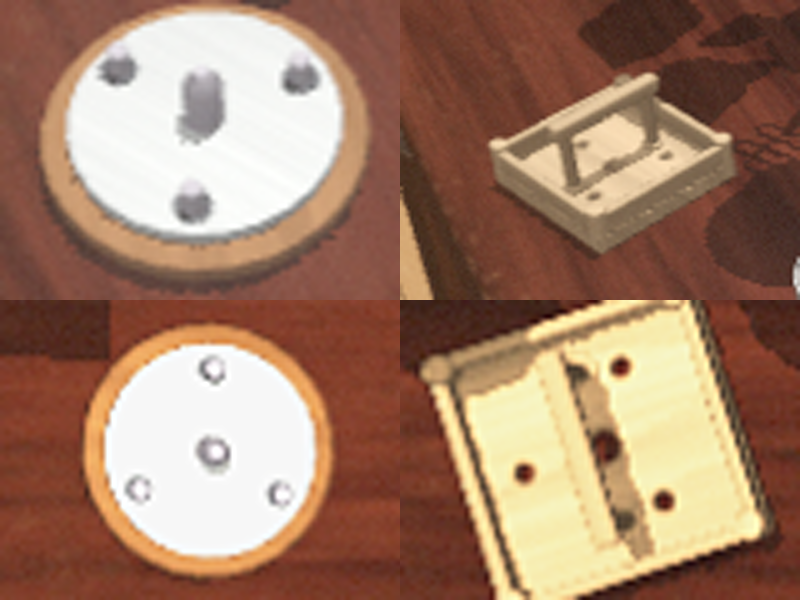

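The scene picture shows the hub at (299,336) with the spindle and three pins, and the tray on the worktop at (221,191). In the top picture, the hub is at (396,298) with pins near (396,282), (382,306) and (410,307). The tray's holes there are near (204,273), (185,294) and (213,300), and the handle bar runs nearly vertically in the image.

```bash
cat >> h.py <<'E'
def cent(im,p,r,mask=None):
    g=255-im.astype(float).mean(2); Y,X=np.mgrid[:480,:640]; w=np.where(np.hypot(X-p[0],Y-p[1])<=r,g,0)
    v=g[w>0]; t=np.percentile(v,50); w=np.clip(w-t-15,0,None); return np.array([(w*X).sum(),(w*Y).sum()])/w.sum()
def fit3(P,angs,R=.038):
    "planar pose of three points at R, given body directions"
    Q=R*np.c_[np.cos(angs),np.sin(angs)]; P=P[:,:2]; c=P.mean(0); d=P-c
    z=((Q[:,0]-1j*Q[:,1])*(d[:,0]+1j*d[:,1])).sum(); th=np.angle(z)
    Rm=np.array([[np.cos(th),-np.sin(th)],[np.sin(th),np.cos(th)]]); return c,th,np.linalg.norm(d-Q@Rm.T,axis=1)
A3=np.radians([90,210,330])
E
python3 - <<'E'
from h import *
np.set_printoptions(precision=4,suppress=True)
ims={n:cv2.imread(f"pics/{n}0.png") for n in("scene","top")}
hp={"top":[(396.4,282),(382,305.6),(410,306.6)],"scene":[(250+28.5+0.5,317.5),(325-1,319),(298,351+0)]}
hp["scene"]=[(259+118/5,307+68/5),(259+300/5,307+76/5),(259+192/5,307+203/5)]
for n in hp:
    im=ims[n]; px=[]
    for p in hp[n]:
        q=np.array(p)
        for _ in range(3): q=cent(im,q,4.5)
        px.append(q)
    P=at_z(n,px,.018+.006); ang=np.arctan2(*(P-P.mean(0)).T[[1,0]])
    o=np.argsort((ang-np.radians(90))%(2*np.pi)); c,th,r=fit3(P[o],A3); th=th%(2*np.pi/3)
    print(n,"pins",np.array(px).ravel(),"c",c,"th",th,"res",r)
    # white disc & foot
    m=(im.min(2)>190).astype(np.uint8); c0=np.array(hp[n]).mean(0)
    k,l,s,ce=cv2.connectedComponentsWithStats(m); Y,X=np.mgrid[:480,:640]
    lab=np.bincount(l[(np.hypot(X-c0[0],Y-c0[1])<12)&(m>0)]).argmax()
    cn=max(cv2.findContours((l==lab).astype(np.uint8),0,1)[0],key=len); cn=cv2.convexHull(cn)[:,0]
    D=at_z(n,cn,.018); (x,y),rr=cv2.minEnclosingCircle(D[:,:2].astype(np.float32)*1000); 
    f=np.linalg.lstsq(np.c_[2*D[:,:2],np.ones(len(D))],(D[:,:2]**2).sum(1),rcond=None)[0]
    print("  disc",f[:2],"R",np.sqrt(f[2]+f[0]**2+f[1]**2))
tp={"top":[(185,294.4),(212.6,300),(204,273)],"scene":[]}
px=[]
for p in tp["top"]:
    q=np.array(p,float)
    for _ in range(3): q=cent(ims["top"],q,3.5)
    px.append(q)
P=at_z("top",px,.010); c,th,r=fit3(P,A3); print("tray",np.array(px).ravel(),c,th,r)
for n in ims: print(n,"predicted hole/centre px",proj(n,[[*(c+.038*np.array([np.cos(a+th),np.sin(a+th)])),.012] for a in A3]+[[*c,.012]]).round(1).tolist())
for n in ims:
    b=[[*(c+s*np.array([np.cos(th),np.sin(th)])),.069] for s in(-.046,.046)]; print(" bar ends",n,proj(n,b).round(1).tolist())
print(inverse_kinematics([*c,.15],[np.pi,0,th]),inverse_kinematics([*c,.15],[np.pi,0,th+np.pi]))
E
```

```text
top pins [395.5179 281.8969 380.7302 305.2819 408.6938 306.3734] c [ 0.5038 -0.2257] th 0.48998829412570005 res [0.0007 0.0008 0.0011]
  disc [ 0.5041 -0.2277] R 0.04891287055155786
scene pins [282.1175 321.0284 318.2966 322.7991 296.8692 348.6056] c [ 0.5039 -0.2362] th 0.49672556331557843 res [0.0004 0.0002 0.0006]
  disc [ 0.5064 -0.2317] R 0.04826485620280381
tray [184.3461 294.2074 212.3043 299.7269 203.5484 272.8964] [0.5214 0.228 ] 0.33380720060105923 [0.0002 0.0002 0.    ]
scene predicted hole/centre px [[213.7, 187.8], [217.1, 203.4], [238.7, 191.2], [223.2, 194.0]]
top predicted hole/centre px [[184.2, 294.2], [212.1, 299.7], [203.4, 272.9], [199.9, 288.9]]
 bar ends scene [[203.6, 182.9], [234.9, 166.4]]
 bar ends top [[200.8, 309.0], [188.1, 269.8]]
[ 0.6969  0.3621 -0.2465  0.     -0.9621  1.2077] [ 0.6969  0.3621 -0.2465 -0.     -0.9621 -1.9339]
```

Run:
```python
from h import *
np.set_printoptions(precision=3,suppress=True)
Y,X=np.mgrid[0:480:4,0:640:4]; 
for n in("top","scene"):
    d=np.load(f"pics/{n}0.npy"); px=np.c_[X.ravel(),Y.ravel()]; dd=d[Y,X].ravel(); k=dd>0
    P=at_depth(n,px[k],dd[k]); k=(P[:,2]>.05)&(P[:,2]<.7)&(P[:,1]>.25)&(P[:,0]<.75)&(P[:,0]>.1); P=P[k]
    print(n,len(P)); 
    for y0 in np.arange(.25,.9,.05):
        q=P[(P[:,1]>=y0)&(P[:,1]<y0+.05)]
        if len(q): print(round(y0,2),"x",q[:,0].min(),q[:,0].max(),"zmax",q[:,2].max())
for p in([.2,.33,.25],[.4,.18,.25],[.5214,.228,.16]): print(inverse_kinematics(p,[np.pi,0,.334]))
```

```text
top 678
0.25 x 0.60208828949324 0.6637605745842 zmax 0.48852028037536377
0.3 x 0.6014769122018324 0.6632605468769408 zmax 0.4895397180735226
0.35 x 0.6015685727917194 0.6629125189910972 zmax 0.4902736043354132
0.4 x 0.6015242751221864 0.6680425587607766 zmax 0.488725414158626
0.45 x 0.4979322797497089 0.6197731227627203 zmax 0.35667778430969865
0.5 x 0.47143405474241296 0.5409102455507411 zmax 0.341666218097445
0.55 x 0.46770472669125807 0.46770472669125807 zmax 0.16379448469974478
scene 1042
0.25 x 0.6791122544379402 0.748196672542035 zmax 0.31721271413063373
0.3 x 0.6749672812306354 0.740652226851156 zmax 0.28982408848590224
0.35 x 0.6742520532519719 0.7410534289077748 zmax 0.2768263662696639
0.4 x 0.7188252669676487 0.7493674686968983 zmax 0.2933157766345076
0.45 x 0.5033380830979881 0.673161068962297 zmax 0.35846441701480986
0.5 x 0.14866770869916787 0.7157704067370158 zmax 0.36795613049467424
0.55 x 0.14733846228664935 0.72127405765504 zmax 0.41855847290735776
0.6 x 0.17142858218434404 0.578718290063708 zmax 0.4026533782870626
0.65 x 0.19043787341321577 0.5572396536748334 zmax 0.3474566454944979
0.85 x 0.49447347135330144 0.5048228862523438 zmax 0.24289683545559387
[ 1.453 -0.056 -0.489  0.    -1.138  0.452]
[ 0.796  0.046 -0.388  0.    -1.137  1.109]
[ 0.697  0.352 -0.234  0.    -0.985  1.208]
```

Run:
```python
from h import *
np.set_printoptions(precision=4,suppress=True)
O=[np.pi,0,.334]; c=np.array([.5214,.227])
env.goto([.14,.42,.25],O); env.goto([.40,.18,.2],O); env.goto([*c,.12],O)
print(monitor.get_state()["clock"])
print(env.line_to([*c,.045],speed=.08,force_limit=8)); s=monitor.get_state(); print(s["clock"],s["tcp_pos"],s["force"])
fingers.grab(); s=monitor.get_state(); print(s["clock"],s["grip_width"],s["grasp_force"],s["force"],s["moment"])
```

```text
3.7667
False
4.8583 [0.5218 0.2273 0.0455] [-0.1778  0.0155  0.1323]
5.525 0.010783186143816945 60.66455841064453 [-0.8604 -1.1153  2.7558] [-0.2352  0.143  -0.0212]
```

Run:
```python
from h import *
np.set_printoptions(precision=4,suppress=True)
O=[np.pi,0,.493]
env.line_to([.5214,.227,.1355],speed=.1); s=monitor.get_state(); print("lift",s["force"],s["grip_width"])
env.line_to([.504,-.228,.1355],O,speed=.2)
env.line_to([.504,-.228,.1075],speed=.1); env.pause(.3)
s=monitor.get_state(); print(s["clock"],s["tcp_pos"],s["orientation"],s["q"],s["force"],s["moment"])
S,_=save("scene","scene1"); T,_=save("top","top1")
def c(im,x,y,w=120,h=180): return cv2.resize(im[y-h//2:y+h//2,x-w//2:x+w//2],(400,600),interpolation=cv2.INTER_CUBIC)
cv2.imwrite("pics/crops1.png",np.hstack([c(S,299,310),c(T,396,298)])[:,:,::-1])
```

```text
lift [ 0.1183  0.4131 -3.9522] 0.01105100227014998
9.7417 [ 0.5044 -0.2281  0.1081] [ 3.1408 -0.0009  0.4931] [-0.1317  0.3857 -0.3345  0.0001 -0.8494  2.1956] [ 0.5873  0.3143 -4.6113] [-0.0039  0.0088  0.0117]
```

View pics/crops1.png

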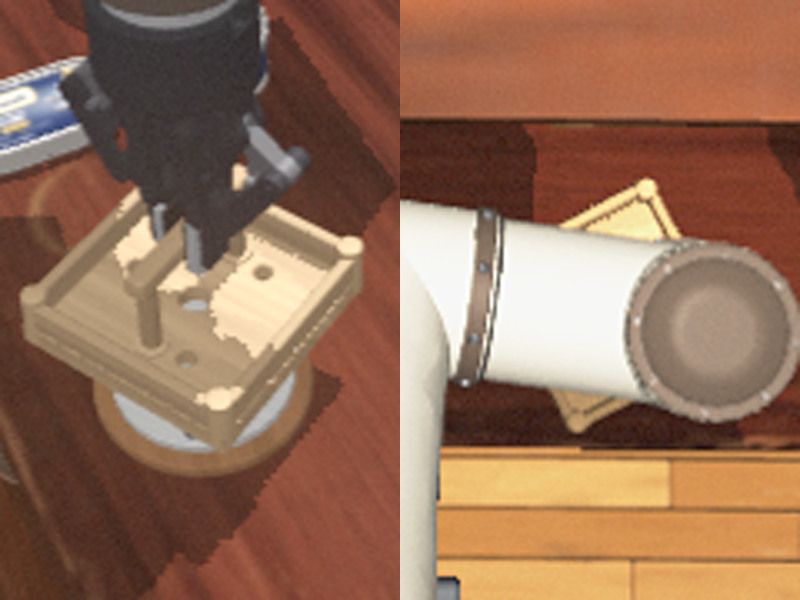

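The left crop shows the tray hanging level over the hub. Its centre hole is at about scene pixel (297.4,309.2) and two small holes are at (317.8,301.4) and (295.0,327.2). In the top view the arm covers most of the tray.

Run:
```python
from h import *
np.set_printoptions(precision=4,suppress=True)
f=lambda u,v:(239+(u+.5)/3.3333-.5,220+(v+.5)/3.3333-.5)
px=[f(195,298),f(263,272),f(187,358)]
P=at_z("scene",px,.1081-.0455+.012); print("holes",P, np.linalg.norm(P[1:]-P[0],axis=1), np.arctan2(*(P[1:]-P[0]).T[[1,0]]))
g=lambda u,v:(259+(u+.5)/5-.5,307+(v+.5)/5-.5)
print("spindle tip z.044",at_z("scene",[g(205,72)],.044), "base",at_z("scene",[g(203,128)],.018))
print("pin tops z.03",at_z("scene",[g(120,57),g(301,66),g(193,190)],.030).tolist(), at_z("scene",[g(120,57),g(301,66),g(193,190)],.030).mean(0))
im=cv2.imread("pics/scene0.png"); hsv=cv2.cvtColor(im,cv2.COLOR_BGR2HSV)
# expected tray/hub outlines if tray centred at tcp
c=np.array([.5044,-.2281]);th=.493
print(proj("scene",[[*(c+r*np.array([np.cos(a+th),np.sin(a+th)])),.0746] for r,a in((0,0),(.038,A3[0]),(.038,A3[1]),(.038,A3[2]))]),px)
for n in("scene","top"):
    im=cv2.imread(f"pics/{n}0.png").min(2).astype(float); c0=np.array([.505,-.2285 if n=="top" else -.232])
    # radial edge of white disc, subpixel at half level
    E=[]
    for a in np.linspace(0,2*np.pi,72,endpoint=False):
        r=np.arange(.042,.058,.0004); q=proj(n,np.c_[c0+r[:,None]*[np.cos(a),np.sin(a)],np.full(len(r),.018)]).astype(np.float32)
        v=cv2.remap(im.astype(np.float32),q[:,0].copy(),q[:,1].copy(),cv2.INTER_LINEAR).ravel(); h=(v[:8].mean()+v[-12:].mean())/2
        E.append(c0+r[np.argmax(v<h)]*np.array([np.cos(a),np.sin(a)]))
    E=np.array(E); s=np.linalg.lstsq(np.c_[2*E,np.ones(len(E))],(E**2).sum(1),rcond=None)[0]; R=np.sqrt(s[2]+s[:2]@s[:2])
    print(n,"disc",s[:2],R,np.std(np.linalg.norm(E-s[:2],axis=1)-R))
```

```text
holes [[ 0.5057 -0.2299  0.0746]
 [ 0.544  -0.231   0.0746]
 [ 0.486  -0.2623  0.0746]] [0.0383 0.0379] [-0.027  -2.1187]
spindle tip z.044 [[ 0.5076 -0.2324  0.044 ]] base [[ 0.5042 -0.2353  0.018 ]]
pin tops z.03 [[0.4881080404621282, -0.20171641774962057, 0.030000000000000027], [0.5430603324317508, -0.2357924326569884, 0.030000000000000027], [0.48657774503795737, -0.26540370700173244, 0.030000000000000027]] [ 0.5059 -0.2343  0.03  ]
[[295.9996 308.5807]
 [278.2901 299.1416]
 [293.405  326.6101]
 [316.2665 300.9135]] [(297.1505865058651, 309.0508955089551), (317.55079050790505, 301.2508175081751), (294.75056250562506, 327.05107551075514)]
scene disc [ 0.5066 -0.2311] 0.049135186814206665 0.0010593505590655188
top disc [ 0.5042 -0.2278] 0.04962332434465421 0.00028323688739843606
```

```bash
cat >> h.py <<'E'
def bias(n=5):
    F=[]
    for _ in range(n): s=monitor.get_state(); F.append(np.r_[s["force"],s["moment"]]); env.pause(.03)
    return np.mean(F,0)
def descend(xy,z,zend,b,step=.002,gain=.0002,flim=6,fmax=8,speed=.03):
    xy=np.array(xy,float)
    while z>zend+1e-6:
        z=max(z-step,zend); hit=env.line_to([*xy,z],speed=speed,force_limit=flim); f=bias(3)-b; s=monitor.get_state()
        print("%.1f cmd %.4f %.4f %.4f tcpz %.4f hit %d F %s M %s"%(s["clock"],*xy,z,s["tcp_pos"][2],hit,f[:3].round(1),f[3:].round(2)))
        if f[2]>fmax or hit: break
        if np.hypot(*f[:2])>1.5: xy+=gain*f[:2]
    return xy,z
E
python3 - <<'E'
from h import *
np.set_printoptions(precision=4,suppress=True)
xy=[.5056,-.2303]; env.line_to([*xy,.092],speed=.05); env.pause(.3); b=bias(); np.save("b.npy",b); print(b)
r=descend(xy,.092,.079,b,step=.0025); np.save("xyz.npy",np.r_[r[0],r[1]])
E
```

```text
[ 0.1566 -0.3257 -5.1465 -0.0233 -0.0107 -0.0115]
11.1 cmd 0.5056 -0.2303 0.0895 tcpz 0.0894 hit 0 F [-0.3  0.3  0.1] M [ 0.01 -0.    0.02]
11.5 cmd 0.5056 -0.2303 0.0870 tcpz 0.0870 hit 0 F [-0.4  0.2  0.2] M [0.01 0.01 0.01]
11.8 cmd 0.5056 -0.2303 0.0845 tcpz 0.0845 hit 0 F [0.  0.1 0.1] M [ 0.01  0.   -0.02]
12.2 cmd 0.5056 -0.2303 0.0820 tcpz 0.0819 hit 0 F [0.  0.1 0.2] M [0.02 0.   0.02]
12.5 cmd 0.5056 -0.2303 0.0795 tcpz 0.0795 hit 0 F [-0.4  0.4  0. ] M [ 0.   -0.    0.02]
12.9 cmd 0.5056 -0.2303 0.0790 tcpz 0.0790 hit 0 F [-0.6  0.7  0.5] M [0.02 0.03 0.03]
```

Run:
```python
from h import *
b=np.load("b.npy"); p=np.load("xyz.npy")
r=descend(p[:2],p[2],.0635,b,step=.0015,flim=5,fmax=5,speed=.02); np.save("xyz.npy",np.r_[r[0],r[1]])
```

```text
13.2 cmd 0.5056 -0.2303 0.0775 tcpz 0.0775 hit 0 F [-0.2  0.5  0.4] M [ 0.02  0.03 -0.03]
13.6 cmd 0.5056 -0.2303 0.0760 tcpz 0.0760 hit 0 F [-0.5  0.3  0.4] M [0.03 0.01 0.04]
13.9 cmd 0.5056 -0.2303 0.0745 tcpz 0.0745 hit 0 F [0.1 0.2 0.6] M [0.06 0.05 0.01]
14.3 cmd 0.5056 -0.2303 0.0730 tcpz 0.0730 hit 0 F [-0.3  0.2 -0. ] M [0.02 0.03 0.01]
14.6 cmd 0.5056 -0.2303 0.0715 tcpz 0.0715 hit 0 F [-0.2  0.4  0.1] M [0.07 0.03 0.02]
15.0 cmd 0.5056 -0.2303 0.0700 tcpz 0.0700 hit 0 F [-0.6  0.6  0.3] M [0.05 0.03 0.02]
15.3 cmd 0.5056 -0.2303 0.0685 tcpz 0.0685 hit 0 F [-0.3  0.1  0.9] M [0.07 0.04 0.  ]
15.7 cmd 0.5056 -0.2303 0.0670 tcpz 0.0670 hit 0 F [-0.8  0.3  0.5] M [0.04 0.07 0.04]
16.0 cmd 0.5056 -0.2303 0.0655 tcpz 0.0655 hit 0 F [-0.1  0.3  0.2] M [0.1  0.05 0.03]
16.4 cmd 0.5056 -0.2303 0.0640 tcpz 0.0640 hit 0 F [-0.6  0.7  0. ] M [0.07 0.04 0.  ]
16.7 cmd 0.5056 -0.2303 0.0635 tcpz 0.0635 hit 0 F [0.3 0.6 0. ] M [0.04 0.05 0.  ]
```

Run:
```python
from h import *
b=np.load("b.npy"); p=np.load("xyz.npy")
r=descend(p[:2],p[2],.0595,b,step=.0005,flim=4,fmax=3,speed=.01); np.save("xyz.npy",np.r_[r[0],r[1]])
S,_=save("scene","scene2"); c=S[240:390,200:400]; cv2.imwrite("pics/crop2.png",cv2.resize(c,(800,600),interpolation=cv2.INTER_CUBIC)[:,:,::-1])
```

```text
17.1 cmd 0.5056 -0.2303 0.0630 tcpz 0.0633 hit 0 F [-1.1  1.6  3.4] M [0.31 0.29 0.03]
```

View pics/crop2.png

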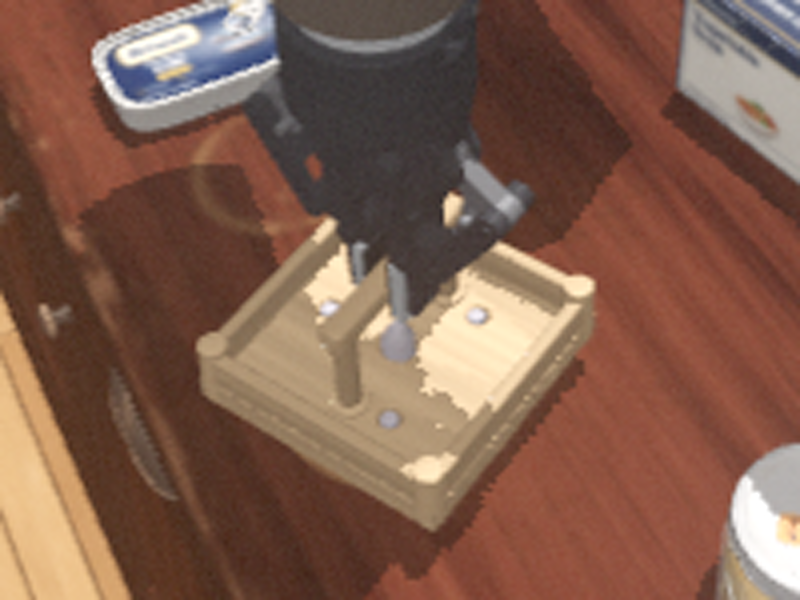

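The crop shows the tray seated. The spindle tip is through the centre hole at (398,340), and all three pins fill their holes at (328,308), (477,316) and (389,419). Contact came at the expected height, so I'll settle it lightly, let go and check.

Run:
```python
from h import *
np.set_printoptions(precision=4,suppress=True)
b=np.load("b.npy"); p=np.load("xyz.npy")
env.line_to([*p[:2],.0627],speed=.01,force_limit=5); print((bias(3)-b).round(2),monitor.get_state()["tcp_pos"])
fingers.open_gripper(); env.pause(.2); print(bias(3).round(2))
print(env.line_to([*p[:2],.14],speed=.08,force_limit=6))
env.line_to([.42,-.10,.2],speed=.2); env.goto([.40,.15,.25],[np.pi,0,.5]); env.pause(.2)
s=monitor.get_state(); print(s["clock"],s["tcp_pos"],s["force"])
S,d=save("scene","scene3"); T,dt=save("top","top3")
f=lambda im,x,y,w,h: cv2.resize(im[y-h//2:y+h//2,x-w//2:x+w//2],(400,600),interpolation=cv2.INTER_CUBIC)
cv2.imwrite("pics/crop3.png",np.hstack([f(S,299,325,80,120),f(T,396,298,80,120)])[:,:,::-1])
# floor height by depth on the tray floor and on corners
d0=np.load("pics/top0.npy")
for a in np.arange(0,360,45):
    q=np.array([.5056+.047*np.cos(np.radians(a)),-.2303+.047*np.sin(np.radians(a)),.03]); u=proj("top",[q])[0].round().astype(int)
    m=np.median(dt[u[1]-1:u[1]+2,u[0]-1:u[0]+2]); print(a,at_depth("top",[u],[m])[0])
```

```text
[-2.7   2.58  8.31  0.69  0.76 -0.01] [ 0.5057 -0.2303  0.0633]
[-0.04 -0.27  0.15 -0.02  0.   -0.01]
False
21.7833 [0.4002 0.1489 0.2496] [ 0.3405 -0.6173  0.452 ]
0 [ 0.552  -0.2293  0.0329]
45 [ 0.5379 -0.1971  0.0312]
90 [ 0.5057 -0.1832  0.0321]
135 [ 0.4713 -0.1973  0.0291]
180 [ 0.4581 -0.229   0.0341]
225 [ 0.4718 -0.2641  0.0301]
270 [ 0.5063 -0.2783  0.0287]
315 [ 0.5384 -0.2644  0.0298]
```

View pics/crop3.png

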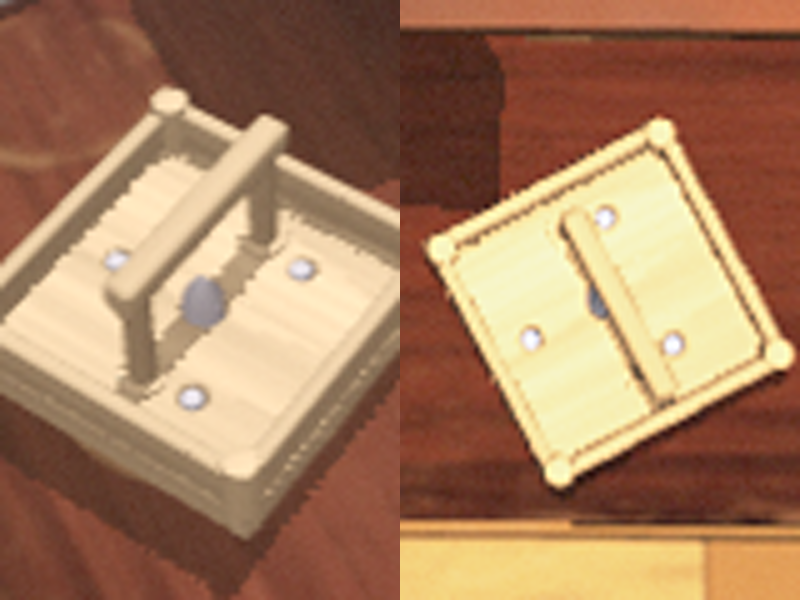

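Both views show the tray released and lying flat, with all three pins and the spindle through their holes. The tray floor reads about 30 mm above the worktop all round, which matches 18 + 12 mm.

```bash
python3 -c "
from h import *
print(job.hand_in())"
```

```text
the job is handed in; nothing more can be done
None
```

The tray is back on its turntable, flat on the hub with all three pins in their holes, the gripper has let go, and the job is handed in at about 22 s; the contact force I measured peaked near 9 N, and I moved none of the tins, the jar or the mug.

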